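# Clamp a tube against the length stop in a yoke vise

## Task

Slide the copper tube lying in the pipe vise gently along until its front end butts against the length stop. Then wind the vise's T-handle clockwise, changing from one end of its bar to the other as you need, until the jaw grips the tube firmly enough for cutting; the wall is thin, so stop once the handle has gone clearly tight and do not crush it. Let go, and leave the other things on the bench where they lie.

Things in the scene. Friction and masses are not known exactly. Their poses are not given: they have to be found in the camera images.
- vise: Dark cast-iron yoke pipe vise bolted to the bench. Origin on the bench under the vertical screw's axis; z up; y runs along the tube towards the length stop. Base 176 (x) x 74 (y) x 14 mm. Two posts at x = +-52 mm (22 x 30 mm) carry an arch, top at z = 150 mm, with a round boss 42 mm across up to z = 162 mm round the screw.
- vise_seat (a point): Where the tube's axis crosses the screw's axis, 72 mm above the bench. Under it is the lower V jaw (50 mm long in y, 40 mm wide); at y = -105 mm stands a V pipe rest, 12 mm long, 40 mm wide, that also carries the tube. Axes as the vise's. Beyond y = -111 mm there is nothing below the tube.
- jaw: Upper jaw, an iron block with a shallow V underneath, between the posts under the arch. It does not turn; it goes straight down 10 mm per full clockwise turn of the T-handle and stays put when let go (the screw does not run back). Origin: in the block, on the screw's axis. At the start it is 5 to 8 mm clear of the tube (at least half a turn); just where it bites must be felt.
- bar (a point): Centre of the T-handle's cross bar, on the screw's axis above the arch, 205 to 208 mm above the bench at the start; it sinks 5 mm per half turn. x axis along the bar: a round steel rod 12 mm thick, with a 19 mm ball at each end, 92 mm from the centre, through a hub 33 mm across and 34 mm high. Grip the rod 40 to 80 mm from the centre.
- handle: The T-handle with its screw (origin and axes as point bar). Clockwise seen from above lowers the jaw. Running free, it drags with a steady 0.35 to 0.4 N m (5 N of push 75 mm from the axis). Once the jaw bites, the torque rises smoothly over about one radian: 0.52 to 0.68 N m (7 to 9 N at 75 mm) is a firm grip; beyond 0.75 N m (10 N at 75 mm) the tube is crushed.
- tube: The tube to be clamped: bare copper, 28 mm outside diameter, 260 mm long, thin-walled, 0.25 to 0.42 kg, lying loose in the V jaw and the pipe rest. Origin at its centre, y along its axis towards the stop. Its rear end sticks out 75 to 105 mm behind the pipe rest. Sliding it along takes 2 to 4 N.
- tube_front (a point): Centre of the tube's front end face (the end next to the stop), 130 mm from the tube's centre along its y.
- tube_rear (a point): Centre of the tube's rear end face (the free end to push on, about 72 mm above the bench), 130 mm behind the tube's centre.
- stop_face (a point): Point on the length stop's face where the middle of the tube end meets it, 72 mm above the bench. The stop is a steel angle bolted to the bench, its upright plate 50 mm wide, 8 mm thick and 100 mm high, its foot reaching 75 mm further on. y axis: away from the tube, into the stop, parallel to the tube; the gap at the start is 37 to 83 mm. It is fixed, but must not be shoved with more than 40 N.
- stop: The length stop as a whole (see stop_face); origin on the bench under its face.
- cutter: Bystander: grey tube cutter, 190 mm long and 50 mm high, lying beside the vise. Origin under its frame.
- tape: Bystander: black tape measure, 66 x 42 x 62 mm, standing on the bench. Origin under its centre.
- marker: Bystander: white marker pen with black cap, 133 mm long, 17 mm thick, lying. Origin under its middle.
- offcut_a: Bystander: short copper offcut, 28 mm thick, 70 mm long, lying. Origin at its centre.
- offcut_b: Bystander: thinner copper offcut, 22 mm thick, 100 mm long, lying. Origin at its centre.
- tee: Bystander: brass tee fitting, 60 mm long, 32 mm high. Origin under its centre.
- deburrer: Bystander: round tube deburrer, 41 mm across, 34 mm high, standing. Origin under its centre.
Not all that is in view belongs to the job. What is shaped like the vise but yellow is not meant.

How it is judged:
By the outcome, as a careful person would: the job done as asked, in the order asked, and still so for the second after the job is handed in, with the robot touching nothing.
It also fails if it takes over 72 s, if anything falls off the work surface, if the arm or the gripper's body presses on something with over 40 N, if the wrist force passes 120 N, or if a joint passes its speed limit or range.

## Robot

A 7-joint arm with a two-finger parallel gripper is mounted at the origin on the work surface. World frame = base frame: x ahead of the robot, y to its left, z up, the work surface at z = 0. Lengths are in m, angles in rad, forces in N, time in s.
With the tool pointing down it reaches from about 0.4 to 0.85 m from the base axis. Payload 4.5 kg.
Tool frame: the origin (TCP) lies on the centre line of the jaws, within the pads' length; the fingertips stand r.tips_ahead ahead of it and the grasp point (between the pads) is the TCP (r.tips_ahead is the distance from the TCP to the fingertips, in m); z points along the fingers, y is the direction in which the jaws open and shut (so a half turn about z gives the same grasp; the last joint's range is limited). The gripper opens to 88 mm and grips with 3 to 60 N. Pads are 18 mm wide; open, the fingers measure 123 mm over their backs; the gripper's body (75 mm by 187 mm) begins 45 mm behind the grasp point.
Start: joints at [1.18, 0.689, -0.195, 1.565, 0.157, 0.902, -0.215], TCP at [0.258, -0.569, 0.258] pointing down, gripper open.
Joint ranges: [-3.01, 3.01], [-0.46, 2.08], [-1.47, 1.51], [0.13, 2.56], [-1, 4.14], [0.04, 2.09], [-2.66, 2.66]. Speed limits (rad/s): [2.57, 2.57, 3.14, 3.14, 3.14, 3.14, 3.14].

## Interface

Orientations are given as a unit quaternion [x, y, z, w].
In Python, from plant import r gives the robot as it stands.
- The arm moves only by the shell command python3 -m inch 'ROWS' [FORCE]. ROWS is JSON, a list of rows, each a list of 5 numbers: the shift along the world's x, y, z in units of 25 mm (1.0 is 25 mm), then the turn about the world's z in units of 6 degrees (1.0 is 6 degrees), then the finger opening in mm, from 0 to 88.1. A call has 1 to 5 rows; each row shifts and turns the commanded pose from where the row before left it; what a row does not reach is not made up. A row lasts 1/10 s, in which the tool goes at most 50 mm and 8.59 degrees, less where a joint would pass 70% of its speed; a pose out of reach is approached as far as the arm can. A call is refused whole if a number of a shift passes 1 or a number of a turn 1, either way. A call with a gripper value outside its range is refused whole. The fingers move at their own pace and stop on an object; FORCE is the grip in N (left out, the last holds). Time passes only in rows, so rows that do not move let the fingers close. It gives the time, the measured TCP pose, the force and the opening at its end, in the units of the state.
- r.get_state(): the state, without advancing time (a new reading comes with each control period).
- r.snapshot(name): name is "side" or "top"; returns a dict with "pixels" (420x560x3 uint8, red, green, blue), "range_z" (420x560 float32, m along the optical axis (not along the pixel's ray), 0 where there is no reading), "K" (3x3 intrinsics, pixels), "k1" (the pictures are not rectified: a ray, as slopes to the right and down, at radius r is drawn at 1 + k1 r^2 times it, then the intrinsics apply), "position" and "attitude" of the camera in the world. Camera axes: x right, y up, looking along -z (the intrinsics and any distortion apply to the point x, -y, -z); pixel columns grow to the right and rows downward; lengths in m; the calibration is good to about 2 mm. A picture is of the moment at which its call begins.
- r.finish_job(): hands the job in, once; it reports no verdict.
The state is a dict: "clock": time; "q": joint angles; "qd": joint speeds; "joint_torque": joint torques, N m; "tool_pos": TCP position; "eef_rot": TCP orientation; "contact_force": force on the tool from outside, world axes, zero at the start; "moment": the same for the moment, N m; "opening": opening from 0.0 (shut) to 1.0 (fully open).
Only numpy, scipy, OpenCV 4.12 (cv2) and the standard library are available. Lean on these libraries where they do the work, as an engineer would, in place of code of your own. Each camera call takes 0.05 s, during which the arm holds its last target. There are 200 camera calls.

## Working session

There is one attempt and no reset: what is moved stays moved. The work goes in short steps, Python scripts to look and compute and a shell command to move; the robot and the scene stay as the last step left them, time stands still between calls to the robot, and variables do not carry over. Pictures are saved under pics/ and viewed, about 8 in all and at most 12, crops included, and the job is handed in when it is done.

```bash
ls; mkdir -p pics
cat > h.py <<'E'
import numpy as np, cv2
from scipy.spatial.transform import Rotation as R
def pts(s):
    K=np.array(s["K"]);z=s["range_z"];v,u=np.mgrid[:420,:560]
    xd=(u-K[0,2])/K[0,0];yd=(v-K[1,2])/K[1,1]
    x,y=xd.copy(),yd.copy()
    for _ in range(8):
        f=1+s["k1"]*(x*x+y*y);x=xd/f;y=yd/f
    a=np.array(s["attitude"]);Rm=R.from_quat(a).as_matrix() if a.shape==(4,) else a
    P=np.stack([x*z,-y*z,-z],-1)@Rm.T+np.array(s["position"])
    P[z<=0]=np.nan
    return P
E
python3 - <<'E'
from plant import r
from h import *
for n in("side","top"):
    s=r.snapshot(n);np.savez(f"pics/{n}0.npz",**s)
    cv2.imwrite(f"pics/{n}0.png",s["pixels"][...,::-1]);print(n,s["position"],s["attitude"],s["k1"],s["K"])
print(r.get_state(),r.tips_ahead)
E
```

```text
pics
side [-0.18536241  0.69932419  0.76052664] [-0.20629549  0.44151809  0.80083356 -0.34809418] -0.16094286048875214 [[491.52312944   0.         275.12397079]
 [  0.         491.52312944 209.22011648]
 [  0.           0.           1.        ]]
top [0.48987877 0.05016605 1.39546308] [-0.01751299  0.01441715  0.71238957 -0.70141752] -0.09508731634668469 [[534.25627533   0.         278.93211667]
 [  0.         534.25627533 215.14761484]
 [  0.           0.           1.        ]]
{'clock': 0.1, 'q': array([ 1.17981332,  0.68990057, -0.19450776,  1.56619322,  0.15729469,
        0.90251678, -0.21509379]), 'qd': array([-7.60064375e-05, -5.96945995e-04, -1.34280661e-03, -4.80769736e-03,
        1.39887264e-03,  1.01072866e-03,  4.96215999e-05]), 'joint_torque': array([-3.36958292e-03, -5.28504968e+01, -1.27127822e+00, -1.53838384e+01,
       -5.25069726e-02,  2.01526513e-03,  2.37943698e-05]), 'tool_pos': array([ 0.25732026, -0.56900121,  0.25700209]), 'eef_rot': array([ 9.77522519e-01,  2.10829462e-01, -2.31308314e-04, -7.80839162e-04]), 'contact_force': array([-0.08283892,  0.28084253, -0.3254975 ]), 'moment': array([ 0.02203106, -0.02009332,  0.00885537]), 'opening': 0.9990648487355469} 0.019
```

View pics/side0.png

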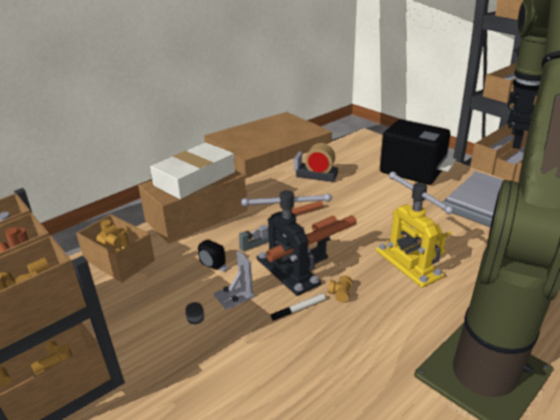

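View pics/top0.png

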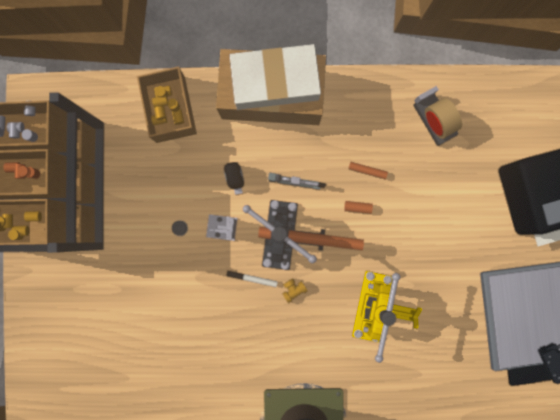

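The side view shows the dark vise at about (290,245), with the tube running from its rear end (352,221) towards the stop plate (243,275). In the top view, the bar's balls are at (246,210) and (314,260), the hub at (279,235), the tube's rear end at (363,244), its front end at (261,232) and the stop at (222,228).

Run:
```python
from h import *
D={n:dict(np.load(f"pics/{n}0.npz")) for n in("side","top")}
np.set_printoptions(precision=4,suppress=True)
for n in D:
    s=D[n];P=pts(s);c=s["pixels"].astype(int)
    r_=(c[...,0]>c[...,1]*1.7)&(c[...,0]>70)
    x,y,z=np.moveaxis(P,-1,0)
    near=(abs(x-.46)<.2)&(abs(y-.02)<.25)
    m=r_&near&(z>.06)&(z<.1); q=P[m]
    print(n,"tube n",m.sum())
    # axis fit xy
    mu=np.median(q,0);d=np.linalg.svd((q-mu)[:,:2],full_matrices=False)[2][0]; d=d*np.sign(d[1])
    t=(q-mu)[:,:2]@d;print(" ctr",mu,"dir",d,np.degrees(np.arctan2(d[1],d[0])),"rear",mu[:2]+d*np.percentile(t,.5),"front",mu[:2]+d*np.percentile(t,99.5),"zmax",np.percentile(q[:,2],95))
    m=(z>.185)&(z<.235)&near&(abs(x-.46)<.14);q=P[m];print(" bar n",m.sum(),"zpct",np.percentile(q[:,2],[5,50,95]))
    mu=q.mean(0);b=np.linalg.svd((q-mu)[:,:2],full_matrices=False)[2][0];t=(q-mu)[:,:2]@b
    e0,e1=mu[:2]+b*t.min(),mu[:2]+b*t.max();print(" ends",e0,e1,"mid",(e0+e1)/2,np.linalg.norm(e0-e1),np.degrees(np.arctan2(b[1],b[0])))
    m=(z>.02)&(z<.11)&(y>.1)&(y<.2)&(abs(x-.46)<.05);q=P[m];print(" stop",m.sum(),np.percentile(q,[2,50,98],axis=0))
    for lab,(u,v) in dict(side=dict(rear=(352,221),stop=(243,262),ballL=(246,202),ballR=(326,198)),top=dict(rear=(361,244),front=(263,232),stop=(234,229),hub=(279,235),bL=(247,210),bR=(313,260)))[n].items(): print("  ",lab,P[v,u])
s=D["top"];cv2.imwrite("pics/crop.png",cv2.resize(s["pixels"][140:320,190:390,::-1],None,fx=4,fy=3.3333*1.2*0+3.3,interpolation=cv2.INTER_CUBIC))
```

```text
side tube n 621
 ctr [ 0.4811 -0.037   0.0798] dir [0.148 0.989] 81.49056161175236 rear [ 0.4655 -0.141 ] front [0.503  0.1093] zmax 0.08532046628984402
 bar n 879 zpct [0.1956 0.2081 0.2211]
 ends [ 0.3454 -0.2067] [0.5485 0.1444] mid [ 0.447  -0.0312] 0.40557653781211245 59.95223393797486
 stop 235 [[0.4926 0.1013 0.0224]
 [0.4977 0.1789 0.0704]
 [0.5093 0.1823 0.0988]]
   rear [ 0.4629 -0.132   0.0801]
   stop [0.5155 0.1798 0.0885]
   ballL [0.5543 0.1308 0.2071]
   ballR [ 0.4454 -0.0102  0.2049]
top tube n 0
  return _methods._mean(a, axis=axis, dtype=dtype,
  ret = um.true_divide(
Traceback (most recent call last):
IndexError: index 0 is out of bounds for axis 0 with size 0
```

```bash
cat >> h.py <<'E'
def ray(s,u,v):
    K=np.array(s["K"]);xd=(u-K[0,2])/K[0,0];yd=(v-K[1,2])/K[1,1];x,y=xd,yd
    for _ in range(8):
        f=1+s["k1"]*(x*x+y*y);x=xd/f;y=yd/f
    return np.array(s["position"]),R.from_quat(s["attitude"]).as_matrix()@np.array([x,-y,-1.])
def atz(s,u,v,z):
    p,d=ray(s,u,v);return p+d*(z-p[2])/d[2]
E
python3 - <<'E'
from h import *
D={n:dict(np.load(f"pics/{n}0.npz")) for n in("side","top")}
np.set_printoptions(precision=4,suppress=True)
s=D["top"];P=pts(s);print(s["range_z"].min(),s["range_z"].max(),(s["range_z"]>0).mean())
for lab,(u,v,z) in dict(rear=(363,244,.086),front=(261,232,.086),stop=(234,229,.1),hub=(279,235,.22),bL=(247,210,.207),bR=(313,260,.207)).items(): print(lab,P[v,u],atz(s,u,v,z))
cv2.imwrite("pics/crop.png",cv2.resize(s["pixels"][150:300,200:400,::-1],None,fx=4,fy=4,interpolation=cv2.INTER_CUBIC))
a=D["side"]["pixels"][170:310,190:390,::-1];cv2.imwrite("pics/crop2.png",cv2.resize(a,None,fx=4,fy=4,interpolation=cv2.INTER_CUBIC))
E
```

```text
0.0 2.2097375 0.9959991496598639
rear [ 0.475  -0.1501  0.0829] [ 0.4751 -0.1496  0.086 ]
front [0.5084 0.1    0.088 ] [0.5084 0.1    0.086 ]
stop [0.5178 0.1707 0.0352] [0.5165 0.165  0.1   ]
hub [0.4993 0.0554 0.2261] [0.4993 0.0554 0.22  ]
bL [0.5559 0.1256 0.2127] [0.5562 0.126  0.207 ]
bR [ 0.4431 -0.0187  0.2146] [ 0.4428 -0.0191  0.207 ]
```

View pics/crop.png

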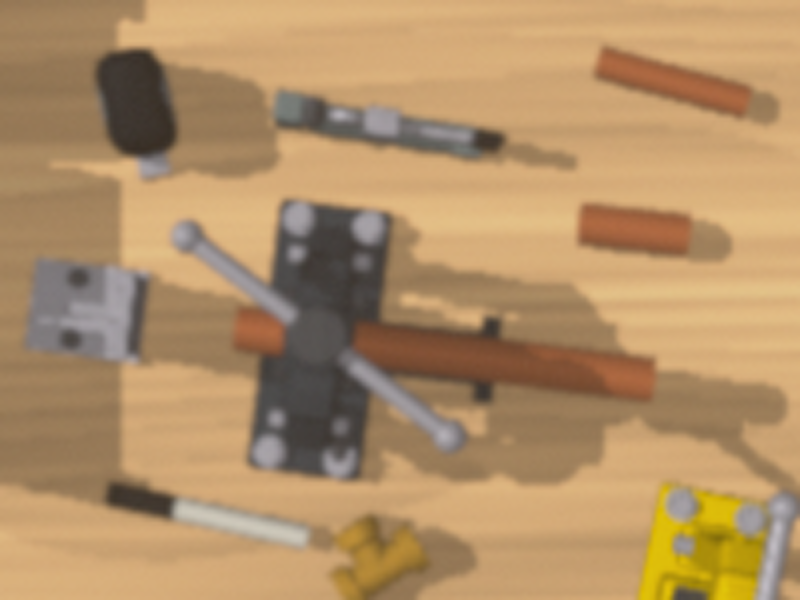

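View pics/crop2.png

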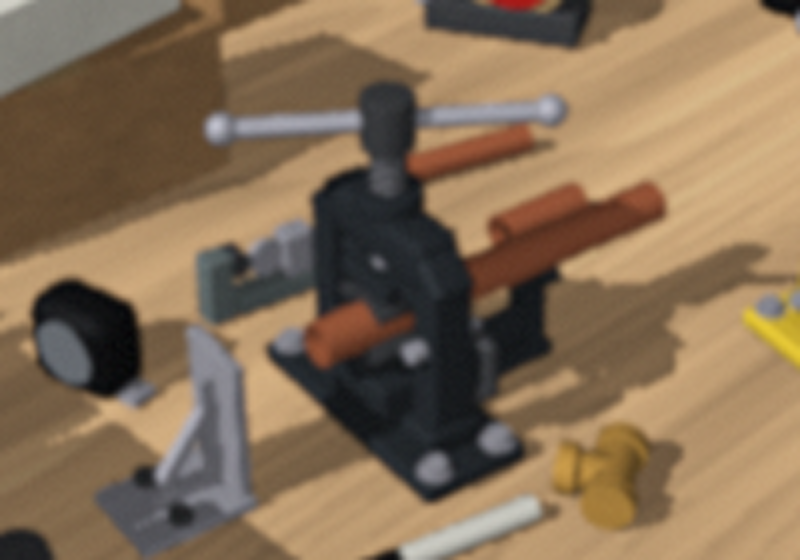

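The crops show the tube's rear end at crop (654,378), front end at (236,328) and stop face edge at (135,312). They also show the bar's balls at (187,235) and (450,436). The yellow vise's bar end at (785,505) could be close to where the hand must go, so I'll check that and work out the approach.

Run:
```python
from h import *
np.set_printoptions(precision=3,suppress=True)
s=dict(np.load("pics/top0.npz"));P=pts(s)
x,y,z=np.moveaxis(P,-1,0)
for a,b in((.05,.11),(.11,.18),(.18,.26)):
    m=(x>.15)&(x<.45)&(y<-.1)&(y>-.35)&(z>a)&(z<b);q=P[m]
    if len(q):print(a,len(q),"min",q.min(0),"max",q.max(0), "at xmax",q[q[:,0].argmax()],"ymax",q[q[:,1].argmax()])
a=atz(s,363.5,244.5,.086);b=atz(s,259,232,.086);f0=atz(s,233.8,226,.1);f1=atz(s,233.2,239,.1)
d=(b-a)[:2];L=np.hypot(*d);d/=L;print("rear",a,"front",b,L,"dir",d,np.degrees(np.arctan2(*d[::-1])),"stop s from rear",(f0-a)[:2]@d,(f1-a)[:2]@d)
```

```text
0.05 362 min [ 0.257 -0.295  0.05 ] max [ 0.377 -0.146  0.11 ] at xmax [ 0.377 -0.186  0.094] ymax [ 0.265 -0.146  0.085]
0.11 667 min [ 0.247 -0.208  0.11 ] max [ 0.38  -0.155  0.168] at xmax [ 0.38  -0.184  0.129] ymax [ 0.259 -0.155  0.122]
0.18 644 min [ 0.215 -0.212  0.197] max [ 0.411 -0.151  0.232] at xmax [ 0.411 -0.198  0.215] ymax [ 0.224 -0.151  0.21 ]
rear [ 0.474 -0.151  0.086] front [0.509 0.105 0.086] 0.2580727745395949 dir [0.134 0.991] 82.27186991266593 stop s from rear 0.32000267880894484 0.3175881724557712
```

```bash
for i in 1; do
python3 -m inch '[[0.7,0.97,0,0.65,88],[0.7,0.97,0,0.65,88],[0.7,0.97,0,0.65,88],[0.7,0.97,0,0.65,88],[0.7,0.97,0,0.65,88]]'
python3 -m inch '[[0.7,0.97,0,0.65,88],[0.7,0.97,0,0.65,88],[0.7,0.97,0,0.65,88],[0.7,0.97,0,0.65,88],[0.7,0.97,0,0.65,88]]'
python3 -m inch '[[0.7,0.97,0,0.65,88],[0.7,0.97,0,0.65,88],[0.7,0.97,0,0.65,88],[0.7,0.97,0,0.65,88],[0.7,0.97,0,0.65,88]]'
done; python3 -m inch '[[0,0,0,0,88],[0,0,0,0,88]]'
python3 - <<'E'
from plant import r
from h import *
s=r.get_state();print(s["q"],s["tool_pos"],R.from_quat(s["eef_rot"]).as_matrix()[:,1],s["contact_force"],s["moment"])
a=r.snapshot("top");np.savez("pics/t1.npz",**a);b=r.snapshot("side")
cv2.imwrite("pics/t1.png",np.hstack([cv2.resize(x["pixels"][80:400,120:520,::-1],(400,320)) for x in(a,b)]))
P=pts(a);np.set_printoptions(precision=3,suppress=True)
m=(P[...,2]>.3)&(P[...,2]<.5)&(abs(P[...,0]-.52)<.25)&(abs(P[...,1]+.2)<.25);q=P[m];
for z in (.3,.33,.36,.4,.45):
    k=q[abs(q[:,2]-z)<.02];print(z,len(k),k.min(0) if len(k) else 0,k.max(0) if len(k) else 0)
E
```

```text
clock: 0.6
tool_pos: [0.3455, -0.447, 0.2574]
eef_rot: [0.927, 0.375, -0.0, -0.0]
contact_force: [0.1, -0.4, 0.8]
opening: 0.999
clock: 1.1
tool_pos: [0.4329, -0.3259, 0.2575]
eef_rot: [0.85, 0.526, -0.0, -0.0]
contact_force: [-0.0, -0.8, -0.6]
opening: 0.995
clock: 1.6
tool_pos: [0.5204, -0.2047, 0.2574]
eef_rot: [0.749, 0.663, -0.0, -0.0]
contact_force: [0.5, -0.0, 0.1]
opening: 0.998
clock: 1.8
tool_pos: [0.5199, -0.2054, 0.2574]
eef_rot: [0.75, 0.662, -0.0, -0.0]
contact_force: [1.5, 0.2, -0.1]
opening: 1.004
[ 0.5635732   0.62819436 -0.45081279  1.75923745  0.35259002  0.83596001
 -0.17608832] [ 0.51992095 -0.20539357  0.25737597] [ 9.92290510e-01 -1.23929997e-01 -9.48762113e-04] [ 1.46424496  0.21309647 -0.14393087] [-0.02776564 -0.05845073  0.04544986]
0.3 154 [ 0.44  -0.216  0.305] [ 0.607 -0.16   0.32 ]
0.33 1727 [ 0.425 -0.249  0.31 ] [ 0.615 -0.16   0.35 ]
0.36 1213 [ 0.425 -0.249  0.34 ] [ 0.615 -0.16   0.377]
0.4 208 [ 0.481 -0.202  0.38 ] [ 0.554 -0.166  0.42 ]
0.45 167 [ 0.486 -0.189  0.43 ] [ 0.55  -0.167  0.47 ]
```

View pics/t1.png

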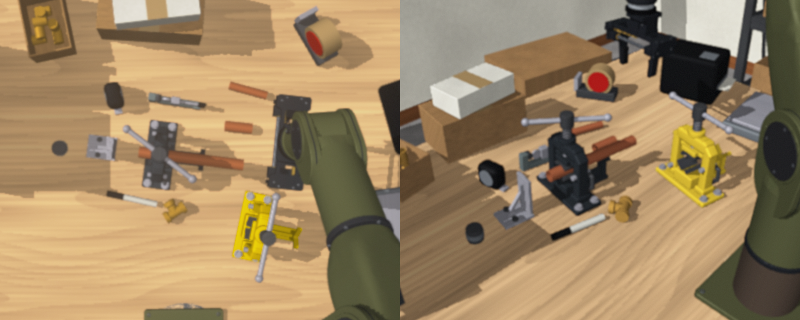

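The top panel shows the hand's long side across the tube's line, its inner end at about (285,185), clear of the yellow ball at (275,197). The tube's rear end is at (243,164). Next I descend behind the tube.

```bash
python3 -m inch '[[0.12,0,-0.9,0,88],[0,0,-0.9,0,88],[0,0,-0.9,0,88],[0,0,-0.9,0,88],[0,0,-0.9,0,88]]'
python3 -m inch '[[0,0,-0.9,0,88],[0,0,-0.9,0,88],[0,0,-0.9,0,88],[0,0,-0.4,0,88],[0,0,0,0,88]]'
python3 -m inch '[[0.02,0.16,0,0,88],[0.02,0.16,0,0,88],[0.02,0.16,0,0,88],[0.02,0.16,0,0,88],[0,0,0,0,88]]'
```

```text
clock: 2.4
tool_pos: [0.5222, -0.2076, 0.1443]
eef_rot: [0.751, 0.66, -0.001, 0.0]
contact_force: [0.7, -0.4, -0.5]
opening: 1.002
clock: 2.9
tool_pos: [0.5218, -0.2065, 0.0666]
eef_rot: [0.75, 0.661, -0.001, -0.001]
contact_force: [-0.0, -0.4, 0.8]
opening: 1.004
clock: 3.4
tool_pos: [0.5256, -0.1886, 0.0682]
eef_rot: [0.749, 0.662, 0.0, 0.0]
contact_force: [-0.6, -0.3, -0.3]
opening: 0.999
```

```bash
for i in 1 2; do :; done
python3 -m inch '[[0.03,0.2,0,0,88],[0.03,0.2,0,0,88],[0.03,0.2,0,0,88],[0.03,0.2,0,0,88],[0.03,0.2,0,0,88]]' | egrep 'pos|force'
python3 -m inch '[[0.03,0.2,0,0,88],[0.03,0.2,0,0,88],[0.03,0.2,0,0,88],[0.03,0.2,0,0,88],[0.03,0.2,0,0,88]]'| egrep 'pos|force'
```

```text
tool_pos: [0.5288, -0.1649, 0.0677]
contact_force: [0.6, -2.7, -0.6]
tool_pos: [0.5324, -0.1395, 0.0677]
contact_force: [-1.0, -3.5, -0.1]
```

```bash
python3 -m inch '[[0.03,0.2,0,0,88],[0.03,0.2,0,0,88],[0.03,0.2,0,0,88],[0.03,0.1,0,0,88],[0,0.1,0,0,88]]' | egrep 'pos|force'
python3 -m inch '[[0.01,0.08,0,0,88],[0.01,0.08,0,0,88],[0.01,0.08,0,0,88]]'| egrep 'pos|force'
python3 - <<'E'
from plant import r
from h import *
a=r.snapshot("top");b=r.snapshot("side")
cv2.imwrite("pics/t2.png",np.hstack([cv2.resize(a["pixels"][180:290,210:360,::-1],(400,293)),cv2.resize(b["pixels"][200:310,220:370,::-1],(400,293))]))
E
```

```text
tool_pos: [0.5353, -0.1197, 0.0677]
contact_force: [-2.2, -2.6, 1.1]
tool_pos: [0.5361, -0.1138, 0.0677]
contact_force: [-1.9, -3.2, 2.1]
```

View pics/t2.png

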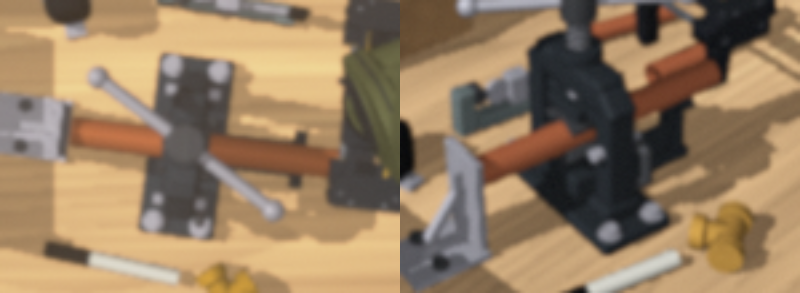

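The tube's front end at (75,133) in the left panel is within a few mm of the stop face at (68,133). I'll creep until the force rises.

```bash
python3 -m inch '[[0.01,0.06,0,0,88],[0.01,0.06,0,0,88]]' | egrep 'pos|force'
python3 -m inch '[[0.01,0.06,0,0,88],[0.01,0.06,0,0,88]]'| egrep 'pos|force'
```

```text
tool_pos: [0.5366, -0.111, 0.0677]
contact_force: [-0.8, -3.5, 0.8]
tool_pos: [0.5371, -0.1078, 0.0677]
contact_force: [-2.8, -3.8, 2.1]
```

```bash
python3 -m inch '[[0.01,0.05,0,0,88],[0,0,0,0,88]]'| egrep 'pos|force'
```

```text
tool_pos: [0.5374, -0.1062, 0.0677]
contact_force: [-3.1, -2.9, 2.2]
```

```bash
python3 -m inch '[[0.01,0.05,0,0,88],[0.01,0.05,0,0,88]]'| egrep 'pos|force'
python3 -m inch '[[0,0.05,0,0,88],[0,0,0,0,88]]'| egrep 'pos|force'
```

```text
tool_pos: [0.5374, -0.1059, 0.0677]
contact_force: [-3.8, -8.6, 3.8]
tool_pos: [0.5373, -0.106, 0.0677]
contact_force: [-4.1, -10.5, 1.8]
```

The tube stopped at y = -0.106 and the force rose from about 3 N to about 10 N, so it is butted. I'll back off, rise, and turn towards the bar.

```bash
python3 -m inch '[[-0.13,-1,0,0,88],[-0.05,-0.3,0,0,88],[0,0,1,0,88],[0,0,1,0,88],[0,0,1,0,88]]'| egrep 'pos|force'
python3 -m inch '[[0,0,1,0,88],[0,0,1,0,88],[0,0,1,0,88],[0,0,1,0,88],[0,0,1,0,88]]'| egrep 'pos|force'
python3 -m inch '[[0,0,0,1,60],[0,0,0,1,60],[0,0,0,1,60],[0,0,0,1,60],[0,0,0,1,60]]'| egrep 'pos|rot|force'
python3 -m inch '[[-0.2,0.3,0,1,60],[-0.2,0.3,0,1,60],[-0.2,0.3,0,1,60],[-0.2,0.3,0,1,60],[-0.2,0.3,0,1,60]]'| egrep 'pos|rot|force'
python3 -m inch '[[-0.2,0.3,0,1,60],[-0.2,0.3,0,1,60],[-0.2,0.3,0,1,60],[-0.2,0.3,0,1,60],[-0.2,0.3,0,1,60]]'| egrep 'pos|rot|force'
python3 -m inch '[[-0.2,0.3,0,1,60],[-0.2,0.3,0,1,60],[-0.2,0.3,0,1,60],[-0.2,0.3,0,1,60],[-0.2,0.3,0,1,60]]'| egrep 'pos|rot|force'
cat > st.py <<'E'
from plant import r
from h import *
np.set_printoptions(precision=4,suppress=True)
C=np.array([.4995,.0545])
s=r.get_state();p=s["tool_pos"];y=R.from_quat(s["eef_rot"]).as_matrix()[:,1]
v=p[:2]-C;F=s["contact_force"];M=s["moment"]
print("q",s["q"],"p",p,"yaw",np.degrees(np.arctan2(y[1],y[0])),"ang",np.degrees(np.arctan2(v[1],v[0])),"rad",np.hypot(*v))
print("F",F,"M",M,"tau",v[0]*F[1]-v[1]*F[0],"t",s["clock"])
E
python3 st.py
```

```text
tool_pos: [0.5349, -0.1333, 0.1437]
contact_force: [-0.3, -0.3, -0.1]
tool_pos: [0.5347, -0.1333, 0.2691]
contact_force: [-0.3, -0.2, 0.6]
tool_pos: [0.5348, -0.1333, 0.2681]
eef_rot: [0.551, 0.835, 0.002, 0.001]
contact_force: [0.3, 1.0, 0.4]
tool_pos: [0.5094, -0.0955, 0.2681]
eef_rot: [0.316, 0.949, 0.002, 0.001]
contact_force: [-0.2, 0.4, -0.6]
tool_pos: [0.4842, -0.058, 0.2682]
eef_rot: [0.06, 0.998, 0.002, 0.001]
contact_force: [0.2, -0.1, 0.4]
tool_pos: [0.4591, -0.0205, 0.2682]
eef_rot: [-0.201, 0.98, 0.001, 0.001]
contact_force: [0.3, -0.1, -0.4]
q [ 0.5929  0.6378 -1.0492  2.0099  0.7088  0.9109  1.1354] p [ 0.4591 -0.0205  0.2682] yaw 113.13731193476524 ang -118.33905955289217 rad 0.08520938413479427
F [ 0.27   -0.1349 -0.4393] M [ 0.1089 -0.152   0.0224] tau 0.02570517299977557 t 9.3
```

```bash
python3 -m inch '[[0,0.2,0,1,60],[0,0.2,0,1,60],[0,0.2,0,1,60],[0,0.2,0,1,60],[0,0.2,0,0.8,60]]'| egrep 'pos|rot|force'
python3 -m inch '[[0,0,-0.6,0,60],[0,0,-0.6,0,60],[0,0,-0.6,0,60],[0,0,-0.6,0,60],[0,0,-0.1,0,60]]'| egrep 'pos|force'
python3 st.py
python3 - <<'E'
from plant import r
from h import *
a=r.snapshot("top");b=r.snapshot("side")
cv2.imwrite("pics/t3.png",np.hstack([cv2.resize(a["pixels"][180:290,210:360,::-1],(400,293)),cv2.resize(b["pixels"][150:260,220:370,::-1],(400,293))]))
E
```

```text
tool_pos: [0.4591, 0.0044, 0.2683]
eef_rot: [-0.438, 0.899, 0.001, 0.001]
contact_force: [-1.0, 0.4, -0.4]
tool_pos: [0.4583, 0.0036, 0.2045]
contact_force: [-0.3, -0.3, -0.4]
q [ 0.5276  0.7782 -1.0796  2.0838  0.9308  0.8773  1.3643] p [0.4583 0.0036 0.2045] yaw 141.69151365355472 ang -129.02500951481565 rad 0.06549281277140379
F [-0.3264 -0.3323 -0.3533] M [ 0.0945 -0.143  -0.0022] tau -0.0029042307148982784 t 10.3
```

View pics/t3.png

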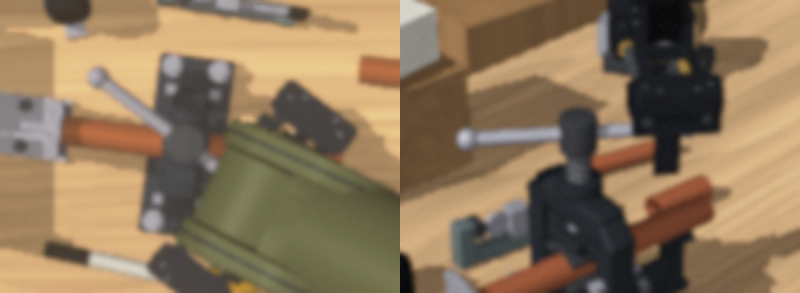

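Left panel: the tube meets the stop at (66,133). Right panel: the fingers straddle the bar at (650,140). I'll close to a loose cage and check the force, then compute the arc rows.

```bash
python3 -m inch '[[0,0,0,0,16],[0,0,0,0,16],[0,0,0,0,16],[0,0,0,0,16],[0,0,0,0,16]]' 10| egrep 'pos|force|open'
python3 st.py
python3 - <<'E'
import numpy as np
# rows of -6deg about C radius .065 from -128.3; z sinks 5mm/180deg; printed in units of 25 mm
a=np.radians(-128.3-6*np.arange(61));p=.065*np.c_[np.cos(a),np.sin(a)]
for i,d in enumerate(np.diff(p,axis=0)/.025): print(round(-128.3-6*i),d.round(2),end=" | ")
E
```

```text
tool_pos: [0.4587, 0.0022, 0.2054]
contact_force: [-0.3, 1.3, 1.8]
opening: 0.25
q [ 0.5295  0.7761 -1.0797  2.0831  0.9308  0.8791  1.3653] p [0.4587 0.0022 0.2054] yaw 141.62388292326858 ang -127.97872159603762 rad 0.06630478351481653
F [-0.2919  1.2585  1.7567] M [ 0.0997 -0.0963 -0.0088] tau -0.06660667677553876 t 10.9
-128 [-0.2   0.18] | -134 [-0.18  0.2 ] | -140 [-0.16  0.22] | -146 [-0.14  0.23] | -152 [-0.11  0.25] | -158 [-0.09  0.26] | -164 [-0.06  0.27] | -170 [-0.03  0.27] | -176 [-0.    0.27] | -182 [0.03 0.27] | -188 [0.05 0.27] | -194 [0.08 0.26] | -200 [0.11 0.25] | -206 [0.13 0.24] | -212 [0.16 0.22] | -218 [0.18 0.2 ] | -224 [0.2  0.18] | -230 [0.22 0.16] | -236 [0.23 0.14] | -242 [0.25 0.11] | -248 [0.26 0.09] | -254 [0.27 0.06] | -260 [0.27 0.03] | -266 [0.27 0.  ] | -272 [ 0.27 -0.03] | -278 [ 0.27 -0.05] | -284 [ 0.26 -0.08] | -290 [ 0.25 -0.11] | -296 [ 0.24 -0.13] | -302 [ 0.22 -0.16] | -308 [ 0.2  -0.18] | -314 [ 0.18 -0.2 ] | -320 [ 0.16 -0.22] | -326 [ 0.14 -0.23] | -332 [ 0.11 -0.25] | -338 [ 0.09 -0.26] | -344 [ 0.06 -0.27] | -350 [ 0.03 -0.27] | -356 [ 0.   -0.27] | -362 [-0.03 -0.27] | -368 [-0.05 -0.27] | -374 [-0.08 -0.26] | -380 [-0.11 -0.25] | -386 [-0.13 -0.24] | -392 [-0.16 -0.22] | -398 [-0.18 -0.2 ] | -404 [-0.2  -0.18] | -410 [-0.22 -0.16] | -416 [-0.23 -0.14] | -422 [-0.25 -0.11] | -428 [-0.26 -0.09] | -434 [-0.27 -0.06] | -440 [-0.27 -0.03] | -446 [-0.27 -0.  ] | -452 [-0.27  0.03] | -458 [-0.27  0.05] | -464 [-0.26  0.08] | -470 [-0.25  0.11] | -476 [-0.24  0.13] | -482 [-0.22  0.16] |
```

```bash
python3 -m inch '[[-0.2,0.18,-0.01,-1,16],[-0.18,0.2,-0.01,-1,16],[-0.16,0.22,-0.01,-1,16],[-0.14,0.23,0,-1,16],[-0.11,0.25,-0.01,-1,16]]' | egrep 'pos|force|open'
python3 st.py
python3 -m inch '[[-0.09,0.26,-0.01,-1,16],[-0.06,0.27,-0.01,-1,16],[-0.03,0.27,0,-1,16],[0,0.27,-0.01,-1,16],[0.03,0.27,0,-1,16]]' | egrep 'pos|force|open'
python3 st.py
```

```text
tool_pos: [0.4397, 0.0281, 0.2043]
contact_force: [2.9, -3.2, -0.5]
opening: 0.179
q [ 0.4093  0.7026 -0.9448  2.1374  0.8747  0.7551  0.8231] p [0.4397 0.0281 0.2043] yaw 111.30782337355366 ang -156.1506057424726 rad 0.06534339237683508
F [ 2.8865 -3.2334 -0.4812] M [-0.6359 -0.7238  0.0414] tau 0.26950379562216076 t 11.4
tool_pos: [0.4349, 0.061, 0.2034]
contact_force: [-0.1, -4.6, 0.7]
opening: 0.181
q [ 0.2553  0.6554 -0.7992  2.1436  0.7884  0.6688  0.3215] p [0.4349 0.061  0.2034] yaw 81.31643486557861 ang 174.21350901929515 rad 0.06491648528453293
F [-0.0656 -4.5594  0.7494] M [-0.8339 -0.1702 -0.0255] tau 0.2949011338411048 t 11.9
```

```bash
python3 -m inch '[[0.05,0.27,-0.01,-1,16],[0.08,0.26,-0.01,-1,16],[0.11,0.25,0,-1,16],[0.13,0.24,-0.01,-1,16],[0.16,0.22,0,-1,16]]' | egrep 'open'
python3 st.py
python3 -m inch '[[0.18,0.2,-0.01,-1,16],[0.2,0.18,-0.01,-1,16],[0.22,0.16,0,-1,16]]' | egrep 'open'
python3 st.py
python3 -m inch '[[0.23,0.14,-0.01,-1,16],[0.25,0.11,-0.01,-1,16]]' | egrep 'open'
python3 st.py
```

```text
opening: 0.181
q [ 0.1064  0.6372 -0.6524  2.0999  0.6685  0.6256 -0.1193] p [0.4464 0.0921 0.2023] yaw 51.36402949294599 ang 144.66091438260634 rad 0.06505072053262038
F [-4.1673 -1.7468  2.0394] M [-0.5091  0.6394  0.0234] tau 0.24949084593132398 t 12.4
opening: 0.181
q [ 0.032   0.6377 -0.5664  2.0552  0.5849  0.6172 -0.3542] p [0.4605 0.1064 0.2016] yaw 33.425068551212206 ang 126.87674580012039 rad 0.06494253263866566
F [-6.3588  0.5899  0.6721] M [-0.089   1.0671 -0.013 ] tau 0.3073460157986776 t 12.7
opening: 0.186
q [-0.0107  0.6414 -0.5093  2.0207  0.527   0.6164 -0.5018] p [0.4724 0.1135 0.2011] yaw 21.47277268757595 ang 114.68757103365147 rad 0.06492576037506058
F [-6.5084  0.4313  0.241 ] M [0.1332 1.071  0.0573] tau 0.3722430057286637 t 12.9
```

```bash
python3 -m inch '[[0.26,0.09,-0.01,-1,16],[0.27,0.06,-0.01,-1,16],[0.27,0.03,0,-1,16]]' | egrep 'open'
python3 st.py
python3 -m inch '[[0.27,0,-0.01,-1,16],[0.27,-0.03,-0.01,-1,16],[0.27,-0.05,0,-1,16]]' | egrep 'open'
python3 st.py
python3 -m inch '[[0.26,-0.08,-0.01,-1,16],[0.25,-0.11,0,-1,16]]' | egrep 'open'
python3 st.py
```

```text
opening: 0.182
q [-0.0636  0.6501 -0.4244  1.9652  0.4374  0.6215 -0.7118] p [0.4925 0.1193 0.2006] yaw 3.530078158799779 ang 96.18443931128165 rad 0.0651660168158227
F [-6.0452  3.8102 -1.5956] M [ 0.623   1.0295 -0.0424] tau 0.36490023653113207 t 13.2
opening: 0.183
q [-0.1041  0.6605 -0.3392  1.9121  0.347   0.6295 -0.9127] p [0.5132 0.1185 0.2001] yaw -14.431263114764205 ang 77.89942595809981 rad 0.06543721480950301
F [-4.6379  6.3195 -3.4441] M [0.9575 0.8141 0.038 ] tau 0.3834387611157605 t 13.5
opening: 0.181
q [-0.1254  0.6676 -0.282   1.8802  0.2866  0.6353 -1.0434] p [0.5264 0.1144 0.1999] yaw -26.407172985307 ang 65.79398796913495 rad 0.06569194250308302
F [-3.9342  6.0612 -2.9329] M [1.0967 0.6064 0.0187] tau 0.3989828908258344 t 13.7
```

```bash
python3 -m inch '[[0.24,-0.13,-0.01,-1,16],[0.22,-0.16,0,-1,16]]' | egrep 'open'
python3 st.py
python3 -m inch '[[0.2,-0.18,-0.01,-1,16],[0.18,-0.2,0,-1,16]]' | egrep 'open'
python3 st.py
```

```text
opening: 0.183
q [-0.143   0.6743 -0.2245  1.8527  0.2263  0.6404 -1.1724] p [0.5385 0.1076 0.1997] yaw -38.394870641112036 ang 53.73188362562061 rad 0.06591241570492894
F [-2.3178  6.489  -1.9069] M [ 1.1502  0.3499 -0.0198] tau 0.3761871081918025 t 13.9
opening: 0.183
q [-0.1576  0.6798 -0.1665  1.8313  0.1661  0.6436 -1.3004] p [0.5487 0.0984 0.1996] yaw -50.392593668712344 ang 41.79393444991159 rad 0.06593831061864215
F [-0.3443  7.0771 -2.6728] M [ 1.2439  0.1634 -0.0253] tau 0.36303991334247154 t 14.1
```

```bash
python3 -m inch '[[0.16,-0.22,-0.01,-1,16],[0.14,-0.23,-0.01,-1,16]]' | egrep 'open'
python3 st.py
```

```text
opening: 0.18
q [-0.1701  0.6847 -0.1088  1.816   0.1056  0.6446 -1.4276] p [0.5569 0.0877 0.1993] yaw -62.380554101086084 ang 30.018273021946744 rad 0.06629432932191458
F [ 0.6832  7.864  -2.6507] M [ 1.4865 -0.0114 -0.0685] tau 0.4287500652294113 t 14.3
```

```bash
python3 -m inch '[[0.11,-0.25,-0.01,-1,16]]' | egrep 'open'
python3 st.py | grep F
python3 -m inch '[[0.09,-0.26,-0.01,-1,16]]' | egrep 'open'
python3 st.py
```

```text
opening: 0.185
F [ 0.4103  8.3976 -2.9756] M [ 1.6017 -0.1729  0.0385] tau 0.4974015564476803 t 14.4
opening: 0.184
q [-0.181   0.6882 -0.0516  1.8078  0.0445  0.6431 -1.5541] p [0.5627 0.0757 0.199 ] yaw -74.35138738850263 ang 18.57216065873176 rad 0.06663683399788704
F [ 1.5968  8.1135 -2.6383] M [ 1.7659 -0.269   0.0347] tau 0.4786108129020662 t 14.5
```

```bash
python3 -m inch '[[0.06,-0.27,0,-1,16]]' | egrep 'open'
python3 st.py | grep F
python3 -m inch '[[0,0,0,0,16]]' | egrep 'open'
python3 st.py
```

```text
opening: 0.182
F [ 2.7275  9.9567 -3.942 ] M [ 1.9489 -0.5112  0.0679] tau 0.606674556424111 t 14.6
opening: 0.179
q [-0.1856  0.6894 -0.0215  1.8061  0.0148  0.6418 -1.6157] p [0.5648 0.0681 0.199 ] yaw -80.31009780301588 ang 11.74541902378105 rad 0.0667300106678018
F [ 2.8911  6.4143 -4.2448] M [ 1.2384 -0.5418 -0.0025] tau 0.37979047395724475 t 14.7
```

Run:
```python
import numpy as np
# x,y,Fx,Fy,Fz,Mx,My,Mz
A=np.array([[.4397,.0281,2.8865,-3.2334,-.48,-.6359,-.7238,.0414],[.4349,.061,-.0656,-4.5594,.75,-.8339,-.1702,-.0255],[.4464,.0921,-4.1673,-1.7468,2.04,-.5091,.6394,.0234],[.4605,.1064,-6.3588,.5899,.67,-.089,1.0671,-.013],[.4724,.1135,-6.5084,.4313,.24,.1332,1.071,.0573],[.4925,.1193,-6.0452,3.8102,-1.6,.623,1.0295,-.0424],[.5132,.1185,-4.6379,6.3195,-3.44,.9575,.8141,.038],[.5264,.1144,-3.9342,6.0612,-2.93,1.0967,.6064,.0187],[.5385,.1076,-2.3178,6.489,-1.9,1.1502,.3499,-.0198],[.5487,.0984,-.3443,7.0771,-2.67,1.2439,.1634,-.0253],[.5569,.0877,.6832,7.864,-2.65,1.4865,-.0114,-.0685],[.56,.082,.4103,8.3976,-2.98,1.6017,-.1729,.0385],[.5627,.0757,1.5968,8.1135,-2.64,1.7659,-.269,.0347],[.564,.07,2.7275,9.9567,-3.94,1.9489,-.5112,.0679],[.5648,.0681,2.8911,6.4143,-4.24,1.2384,-.5418,-.0025]])
F=A[:,2:4];M=A[:,5:7]
n=len(A);o=np.ones(n)
# Mx=L*Fy+b1 ; My=-L*Fx+b2
G=np.r_[np.c_[F[:,1],o,0*o],np.c_[-F[:,0],0*o,o]];h=np.r_[M[:,0],M[:,1]]
s=np.linalg.lstsq(G,h,rcond=None)[0];print("L,b",s)
L=s[0];F2=np.c_[-(M[:,1]-s[2])/L,(M[:,0]-s[1])/L]
v=A[:,:2]-[.4995,.0545]
cr=lambda v,f:v[:,0]*f[:,1]-v[:,1]*f[:,0]
print(np.c_[np.degrees(np.arctan2(v[:,1],v[:,0])),cr(v,F),cr(v,F2),cr(v,F2)+A[:,7]].round(3))
```

```text
L,b [ 0.18839321 -0.03329976 -0.0684818 ]
[[-156.18     0.27     0.283    0.325]
 [ 174.254    0.295    0.271    0.246]
 [ 144.698    0.249    0.275    0.299]
 [ 126.923    0.307    0.324    0.311]
 [ 114.67     0.372    0.333    0.39 ]
 [  96.165    0.365    0.353    0.311]
 [  77.917    0.383    0.372    0.41 ]
 [  65.816    0.399    0.376    0.395]
 [  53.704    0.376    0.363    0.343]
 [  41.742    0.363    0.388    0.362]
 [  30.045    0.429    0.473    0.405]
 [  24.444    0.497    0.51     0.548]
 [  18.544    0.479    0.581    0.616]
 [  13.513    0.6      0.642    0.71 ]
 [  11.765    0.38     0.407    0.404]]
```

The moment-based torque is smoother than the force-based one. It shows a steady 0.37 N m running free, then a rise to about 0.62 N m on the last moving row. I'll make one tiny nudge to confirm.

```bash
python3 -m inch '[[0.01,-0.07,0,-0.25,16]]' | egrep 'open'
python3 st.py
python3 - <<'E'
from plant import r
import numpy as np
s=r.get_state();p=s["tool_pos"][:2]-[.4995,.0545];M=s["moment"];L=.188
F=[-(M[1]+.068)/L,(M[0]+.033)/L];print("tauM",p[0]*F[1]-p[1]*F[0])
E
```

```text
opening: 0.182
q [-0.187   0.6894 -0.0164  1.8063  0.0073  0.6417 -1.6304] p [0.5648 0.0675 0.199 ] yaw -81.63979633230953 ang 11.259856641996661 rad 0.06657253014436927
F [ 2.1896 10.2013 -3.2036] M [ 1.862  -0.5313  0.0383] tau 0.6375944561805831 t 14.8
tauM 0.6260976094438447
```

Both estimates give about 0.63 N m with almost no movement, which is firm and below 0.75. I'll release and rise clear.

```bash
python3 -m inch '[[0,0,0,0,60],[0,0,0,0,60],[0,0,0,0,60],[0,0,0,0,60],[0,0,0,0,60]]' | egrep 'pos|force|open'
python3 -m inch '[[0,0,0.5,0,60],[0,0,0.8,0,60],[0,0,0.8,0,60],[0,0,0.8,0,60],[0,0,0.8,0,60]]' | egrep 'pos|force|open'
python3 -m inch '[[0.2,-0.9,0.3,0,60],[0.2,-0.9,0.3,0,60],[0.2,-0.9,0.3,0,60],[0.2,-0.9,0.3,0,60],[0.2,-0.9,0.3,0,60]]' | egrep 'pos|force|open'
python3 -m inch '[[0.2,-0.9,0,0,60],[0.2,-0.9,0,0,60],[0.2,-0.9,0,0,60],[0,0,0,0,60]]' | egrep 'pos|force|open'
python3 - <<'E'
from plant import r
from h import *
a=r.snapshot("top");b=r.snapshot("side")
cv2.imwrite("pics/t4.png",np.hstack([cv2.resize(a["pixels"][150:300,200:400,::-1],(400,300)),cv2.resize(b["pixels"][170:320,180:380,::-1],(400,300))]))
E
```

```text
tool_pos: [0.5635, 0.0616, 0.199]
contact_force: [0.2, -0.2, -0.1]
opening: 0.611
tool_pos: [0.5636, 0.0619, 0.2933]
contact_force: [0.1, -0.2, -1.0]
opening: 0.684
tool_pos: [0.5887, -0.0515, 0.3304]
contact_force: [-0.1, 0.9, -0.9]
opening: 0.681
tool_pos: [0.6035, -0.1226, 0.3298]
contact_force: [0.4, -0.2, -0.5]
opening: 0.682
```

View pics/t4.png

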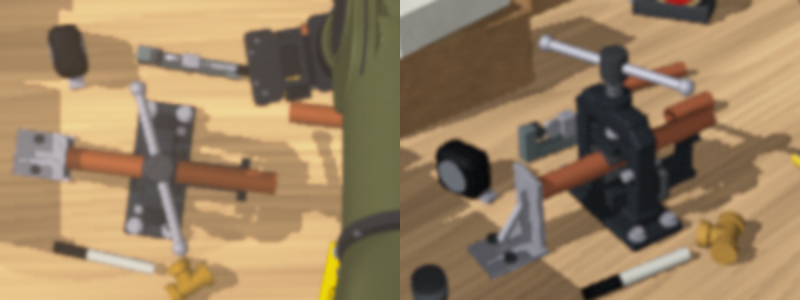

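The left panel shows the tube still against the stop at (68,160) and the bar turned and free. The bystanders are where they were and the hand is clear. I'll hand it in.

```bash
python3 -c "
from plant import r
print(r.finish_job(), r.get_state()['clock'])"
```

```text
the job is handed in; nothing more can be done
the job is handed in; nothing more can be done
```

The tube is butted against the length stop and clamped in the vise, and the job is handed in after about 17 s of robot time.

- **Tube:** I pushed it about 60 mm from its rear end at 3–4 N. At the stop it came to a halt and the force rose to about 10 N, well under the 40 N limit.
- **Handle:** I wound it clockwise about 220° with one loose grip on the bar, so I did not need to change ends. The torque ran at about 0.37 N m when free and rose to about 0.63 N m. A last small nudge barely moved it and confirmed that value: firm, and below the 0.75 N m crushing limit.
- **Release:** I opened the fingers and moved the hand clear. The last pictures show the tube still against the stop and the things still in view unmoved; the longer offcut and most of the yellow vise were hidden or out of frame, so I did not check those.

**Checks that disagreed:** single force readings were noisy. Early in the free run they gave only 0.25–0.3 N m, below the stated 0.35–0.4. Near the end, the force-based and moment-based torques differed by up to 0.1 N m, but they agreed to about 0.01 N m on the final check. The holding torque also fell to about 0.4 N m when the arm paused.

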